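# Sort the mould bench into its wooden holders

### The job

Clear up the mould bench by sorting the five loose pieces into the wooden holders made for them: stand the two screw-lid jars upright in the jar rack, one in each bay; stand the two conical plaster register keys on their wide bases in the shallow key tray, one in each bay; and lay the beech wedge flat on the floor of its long trough. Leave the tape roll and the mixing bowl where they are.

Things in the scene. Friction and masses are not known exactly. Their poses are not given: they have to be found in the camera images.
- jar_tall_mid (a point): Taller screw-lid jar, white body with a pale ribbed lid, round, 50 mm across, 72 mm high, loose, standing upright on the table. The point is its centre, 36 mm above its underside; z is its axis. The body is 48 mm across, the lid (top 14 mm) 50 mm. About 0.14 kg.
- jar_short_mid (a point): Shorter screw-lid jar, white body with a blue ribbed lid, round, 50 mm across, 62 mm high, loose, standing upright on the table. The point is its centre, 31 mm above its underside; z is its axis. The body is 48 mm across, the lid (top 14 mm) 50 mm. About 0.14 kg.
- key_low_mid (a point): Lower plaster register key: a pale truncated cone, 30 mm across at its base, narrower at the top, 19 mm high, loose, standing on its wide base. The point is its centre, 9.5 mm above its underside; z is its axis. Light (about 12 g): grasp it low, close to the base, where it is widest.
- key_high_mid (a point): Higher plaster register key: the same pale truncated cone, 30 mm across at its base but 23 mm high, loose, standing on its wide base. The point is its centre, 11.5 mm above its underside; z is its axis. Light (about 12 g): grasp it low.
- wedge_mid (a point): Beech wedge lying on the table, 30 mm wide (its x), 110 mm long (its y), 22 mm high at the thick end and tapering to a thin edge at the other. The point is half-way along and across it and 11 mm above its underside; z is up. Grasp it across its 30 mm width. About 40 g.
- jar_rack: Jar rack, fixed, the holder with the highest walls: floor 5 mm thick, two bays side by side along its y, each 66 x 66 mm inside, centred 36 mm to either side of the origin. End walls and divider 6 mm thick, 32 mm high from the table; rails on the long sides (-x, +x) only 12 mm high, so fingers closing along its x have room. Outside 78 (x) by 150 mm (y). Origin at table level under its centre.
- key_tray: Key tray, fixed, the shallow holder with two bays: floor 4 mm thick, bays side by side along its y, each 66 (x) by 62 mm (y) inside, centred 34 mm to either side of the origin. End walls and divider 6 mm thick, 14 mm high from the table; rails on the long sides only 7 mm high, so fingers closing along its x have room. Outside 78 (x) by 142 mm (y). Origin at table level under its centre.
- wedge_trough: Wedge trough, fixed to the table: one long bay, 46 mm (x) by 126 mm (y) inside, plywood floor 4 mm thick, walls 6 mm thick and 18 mm high from the table. Both long sides have a gap 64 mm wide in the middle, level with the floor, for fingers closing along its x. Outside 58 mm (x) by 138 mm (y). Origin on the table under its centre.
- tape_roll_mid (a point): Roll of tan paper tape lying flat, 100 mm across, 34 mm high, loose; a bystander to be left alone. The point is its centre, 17 mm up.
- mixing_bowl_mid (a point): Blue rubber mixing bowl standing on the table, 123 mm across, 62 mm high, loose; a bystander to be left alone. The point is on its axis, 31 mm up.
There are look-alikes about, which are no part of the job. What is shaped like the part that bears key_high_mid but blue or yellow is not meant.

How it is judged:
By the outcome, as a careful person would: the job done as asked, in the order asked, and still so for the second after the job is handed in, with the robot touching nothing.
It also fails if it takes over 115 s, if anything falls off the work surface, if the arm or the gripper's body presses on something with over 40 N, if the wrist force passes 120 N, or if a joint passes its speed limit or range.

### The arm

A 6-joint arm with a two-finger parallel gripper is mounted at the origin on a cart in front of the work surface, level with it; the furniture and walls round the work are solid. World frame = base frame: x ahead of the robot, y to its left, z up, the work surface at z = 0. Lengths are in m, angles in rad, forces in N, time in s.
With the tool pointing down it reaches from about 0.275 to 0.85 m from the base axis. Payload 5.2 kg.
Tool frame: the origin (TCP) lies midway between the tips of the shut fingers; the grasp point (between the pads) lies 19 mm behind it (grasp_offset is the distance from the TCP to the grasp point, in m); z points along the fingers, y is the line along which they close (so a half turn about z gives the same grasp; the last joint's range is limited). The gripper opens to 85 mm and grips with 20 to 120 N. Pads are 22 mm wide; open, the fingers measure 114 mm over their backs; the gripper's body (76 mm by 85 mm) begins 54 mm behind the grasp point. The pads swing forward as they close: fully open they stand 13 mm farther back than shut.
Start: joints at [0.927, 0.259, 1.535, -0, 1.348, -0.203], TCP at [0.235, 0.497, 0.231] pointing down, gripper open.
Joint ranges: [-3.14, 3.14], [-0.91, 2.08], [0.19, 2.58], [-1.22, 4.36], [0.22, 2.71], [-3.12, 3.12]. Speed limits (rad/s): [2.57, 2.57, 3.14, 3.14, 3.14, 3.14].

### API

Orientations are given as a unit quaternion [x, y, z, w].
In Python, from station import * gives the robot as it stands.
- The arm moves only by the shell command python3 -m crank 'ROWS' [FORCE]. ROWS is JSON, a list that holds one entry, the list of rows, each a list of 7 numbers: the shift along the tool's x, y, z in cm, then the turn, a rotation vector about the tool's x, y, z in rad, then the opening in per cent of the stroke, from 0 (shut) to 100 (fully open). In form: [[[tx, ty, tz, ax, ay, az, jaw], ...]]. A call has 1 to 5 rows; each row is the pose to reach, as a shift and turn from the pose commanded when the call began, along the tool's axes at that moment; what a row does not reach only later rows make up. A row lasts 1/8 s, in which the tool goes at most 62.5 mm and 10.7 degrees, less where a joint would pass 70% of its speed; a pose out of reach is approached as far as the arm can. A call with a gripper value outside its range is refused whole. The fingers move at their own pace and stop on an object; FORCE is the grip in N (left out, the last holds). Time passes only in rows, so rows that repeat a pose let the fingers close. It gives the time, the measured TCP pose, the force, the opening and the grip force at its end, in the units of the state.
- observe(): the state, without advancing time (a new reading comes with each control period).
- get_image(name): name is "side" or "top"; returns a dict with "frame" (420x560x3 uint8, blue, green, red), "z_map" (420x560 float32, m along the optical axis (not along the pixel's ray), 0 where there is no reading), "fx", "fy", "cx", "cy" (pixels), "pose" (4x4, takes a point from camera to world coordinates). Camera axes: x right, y down, z forward; pixel columns grow to the right and rows downward; lengths in m; the calibration is good to about 2 mm. A picture is of the moment at which its call begins.
- job_done(): hands the job in; it is judged then, once.
Trained networks look in a picture, given as the dict that the camera call returned (one of the last four; its "shot" number tells which), for a name from the list of things; names that differ only in an ending like _2 or _b are one class to them, and where a whole thing is asked for, a point or a joint stands for the part that bears it (a point fixed in the world has none). Each returns a list of dicts, best first, with "confidence" (0 to 1); they miss things now and then, are a little off and sometimes report something else, mostly with a low value. They report only what shows in the picture. A call takes as long as a camera call. They do not tell look-alikes from the thing itself.
- look_for(target, picture): "xy" ([column, row] in pixels, amid what is visible of it).
- tip_of(target, picture): "xy" ([column, row] in pixels: a listed point, or the origin of a listed thing).
The state is a dict: "time_s": time; "q": joint angles; "qd": joint speeds; "joint_efforts": joint torques, N m; "tcp_pos": TCP position; "orientation": TCP orientation; "force": force on the tool from outside, world axes, zero at the start; "moment": the same for the moment, N m; "width": opening from 0.0 (shut) to 1.0 (fully open); "finger_force": force on a finger pad.
Only numpy, scipy, OpenCV 4.12 (cv2) and the standard library are available. Lean on these libraries where they do the work, as an engineer would, in place of code of your own. Each camera call takes 0.05 s, during which the arm holds its last target. There are 200 camera calls.

## Working session

There is one attempt and no reset: what is moved stays moved. The work goes in short steps, Python scripts to look and compute and a shell command to move; the robot and the scene stay as the last step left them, time stands still between calls to the robot, and variables do not carry over. Pictures are saved under pics/ and viewed, at most 14 in all, crops included, and the job is handed in when it is done.

```bash
ls; mkdir -p pics
python3 - <<'E'
from station import *
import cv2
s=observe();print({k:s[k] for k in ('time_s','tcp_pos','orientation','width')})
for n in ('top','side'):
    p=get_image(n);cv2.imwrite(f'pics/{n}0.png',p['frame']);print(n,p['fx'],p['cx'],p['cy'],p['pose'].round(3).tolist() if hasattr(p['pose'],'round') else p['pose'])
E
```

```text
pics
{'time_s': 0.0, 'tcp_pos': array([0.23432315, 0.49698715, 0.23046274]), 'orientation': array([ 2.18628188e-01,  9.75807783e-01, -8.58166864e-04, -3.86135288e-04]), 'width': 0.9969614122352597}
top 383.1865072974084 283.0073801287028 210.0827348773869 [[-0.009, -0.987, 0.162, 0.428], [-1.0, 0.01, 0.003, -0.019], [-0.005, -0.162, -0.987, 1.106], [0.0, 0.0, 0.0, 1.0]]
side 389.2304910884596 278.26565888311075 209.09826913846652 [[0.953, -0.157, 0.259, 0.368], [-0.303, -0.476, 0.826, -0.697], [-0.006, -0.865, -0.501, 0.496], [0.0, 0.0, 0.0, 1.0]]
```

View pics/top0.png

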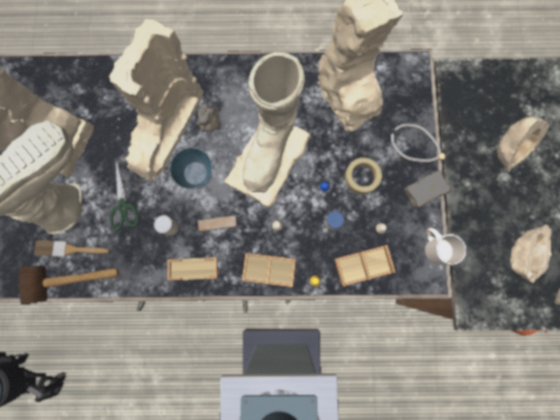

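View pics/side0.png

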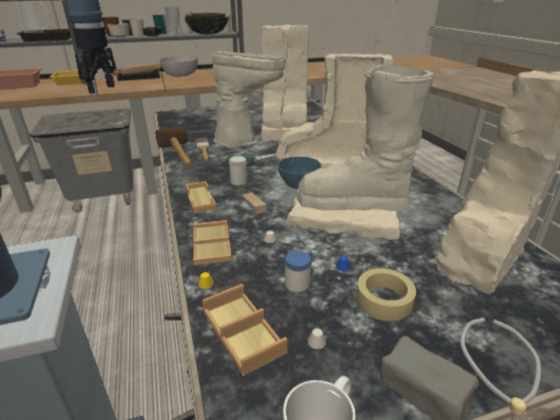

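Top view: tall jar (163,225), short blue-lid jar (335,220), pale cones (277,226) and (381,228), wedge (217,223), trough (192,268), key tray (269,270), jar rack (365,265). The blue cone (324,186) and yellow cone (315,281) are look-alikes. Next I measure everything.

```bash
cat > h.py <<'E'
from station import *
import numpy as np, cv2
def cloud(p):
    z=p['z_map'].astype(float);v,u=np.indices(z.shape)
    c=np.stack([(u-p['cx'])*z/p['fx'],(v-p['cy'])*z/p['fy'],z],-1)
    w=c@p['pose'][:3,:3].T+p['pose'][:3,3];w[z==0]=np.nan;return w
def ray(p,xy,h):
    d=p['pose'][:3,:3]@np.array([(xy[0]-p['cx'])/p['fx'],(xy[1]-p['cy'])/p['fy'],1]);o=p['pose'][:3,3]
    return o+d*(h-o[2])/d[2]
E
python3 - <<'E'
from h import *
N=dict(jar_tall_mid=.036,jar_short_mid=.031,key_low_mid=.0095,key_high_mid=.0115,wedge_mid=.011,jar_rack=0,key_tray=0,wedge_trough=0,tape_roll_mid=.017,mixing_bowl_mid=.031)
P={n:get_image(n) for n in('top','side')}
for k,h in N.items():
  for n,p in P.items():
    print(k,n,[(np.round(t['xy']).astype(int).tolist(),round(t['confidence'],2),ray(p,t['xy'],h)[:2].round(3).tolist()) for t in tip_of(k,p)[:4]])
p=P['top'];w=cloud(p);H=w[...,2]
print('table',np.nanmedian(H[200:290,100:420]))
for nm,(u,v) in dict(jt=(163,225),js=(335,220),k1=(277,226),k2=(381,228),wedge=(217,223),trough=(192,268),tray=(269,270),rack=(365,265)).items():
    r=38 if nm in('trough','tray','rack') else 22
    m=np.zeros(H.shape,np.uint8);m[v-r:v+r,u-r:u+r]=(H[v-r:v+r,u-r:u+r]>.005)
    n,l,st,c=cv2.connectedComponentsWithStats(m);d=[np.hypot(*(c[i]-(u,v)))-.05*st[i,4]for i in range(1,n)];i=1+int(np.argmin(d))
    q=w[l==i];(cx,cy),(a,b),t=cv2.minAreaRect((q[:,:2]*1000).astype(np.float32))
    print(nm,len(q),'c',round(cx,1),round(cy,1),'size',round(a,1),round(b,1),'ang',round(t,1),'h max/95',q[:,2].max().round(4),np.percentile(q[:,2],90).round(4),'mean',q[:,:2].mean(0).round(4))
cv2.imwrite('pics/crop1.png',cv2.resize(p['frame'][165:300,140:420],None,fx=2.8,fy=2.8,interpolation=cv2.INTER_CUBIC))
E
```

```text
jar_tall_mid top [([168, 227], 0.82, [0.56, 0.309])]
jar_tall_mid side [([238, 169], 0.71, [0.565, 0.319]), ([213, 243], 0.4, [0.436, -0.027])]
jar_short_mid top [([332, 221], 0.77, [0.573, -0.153])]
jar_short_mid side [([297, 272], 0.58, [0.572, -0.163])]
key_low_mid top [([279, 220], 0.42, [0.578, -0.004])]
key_low_mid side [([268, 235], 0.58, [0.564, 0.003])]
key_high_mid top [([382, 229], 0.47, [0.55, -0.301]), ([313, 279], 0.44, [0.411, -0.099]), ([325, 185], 0.43, [0.68, -0.138])]
key_high_mid side [([316, 337], 0.8, [0.553, -0.303]), ([343, 264], 0.62, [0.674, -0.148]), ([204, 280], 0.45, [0.404, -0.108])]
wedge_mid top [([214, 223], 0.82, [0.572, 0.183]), ([195, 268], 0.32, [0.443, 0.234]), ([334, 218], 0.27, [0.582, -0.164])]
wedge_mid side [([256, 196], 0.77, [0.584, 0.188])]
jar_rack top [([360, 263], 0.72, [0.455, -0.235])]
jar_rack side [([242, 330], 0.81, [0.447, -0.242]), ([267, 238], 0.68, [0.562, 0.006])]
key_tray top [([265, 267], 0.77, [0.446, 0.037])]
key_tray side [([208, 243], 0.56, [0.432, 0.026])]
wedge_trough top [([192, 267], 0.96, [0.448, 0.245])]
wedge_tro
[... 362 characters left out ...]
ze 48.7 47.0 ang 87.8 h max/95 0.0778 0.0738 mean [0.5599 0.3047]
js 289 c 570.8 -158.9 size 46.8 46.5 ang 44.6 h max/95 0.0663 0.0637 mean [ 0.5688 -0.1573]
k1 70 c 563.7 0.9 size 25.9 24.3 ang 63.2 h max/95 0.0238 0.0187 mean [0.5634 0.0006]
k2 70 c 553.3 -299.3 size 24.4 24.0 ang 6.7 h max/95 0.0251 0.0227 mean [ 0.5522 -0.2978]
wedge 351 c 571.0 169.9 size 30.8 101.9 ang 5.7 h max/95 0.025 0.0203 mean [0.5711 0.1657]
trough 54 c 443.6 240.6 size 51.6 29.5 ang 69.6 h max/95 0.009 0.0079 mean [0.4389 0.2408]
tray 319 c 440.4 48.8 size 95.8 78.1 ang 82.7 h max/95 0.0198 0.0146 mean [0.4409 0.0529]
rack 926 c 445.8 -243.9 size 78.5 150.9 ang 14.0 h max/95 0.0363 0.0308 mean [ 0.4462 -0.2442]
```

View pics/crop1.png

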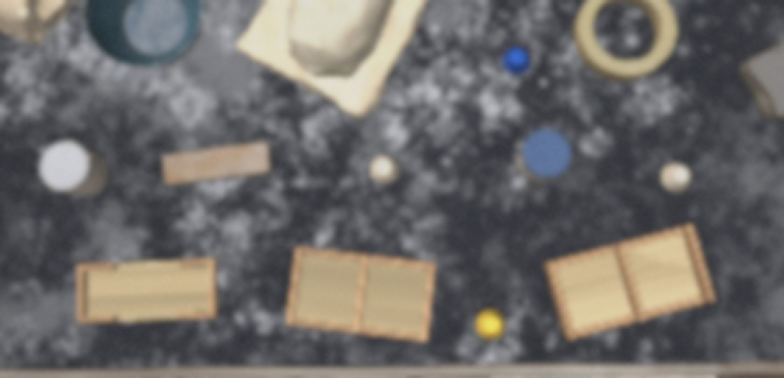

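Crop: the pale cones at (277,226) and (381,228) are the two keys, about 19 and 23 mm high. The blue (324,186) and yellow (315,281) cones don't match the pale plaster in the description, so I leave them. Now I refine the trough, tray and wedge poses.

Run:
```python
from h import *
from scipy.optimize import minimize
P=[get_image('top') for _ in range(4)]
w=np.nanmean([cloud(p) for p in P],0);f=np.mean([p['frame'] for p in P],0).astype(np.uint8)
H=w[...,2];p=P[0]
def rect(nm,u,v,r0,r1,lo,hs):
    hsv=cv2.cvtColor(f,cv2.COLOR_BGR2HSV)
    m=np.zeros(H.shape,np.uint8);s=np.s_[v-r0:v+r0,u-r1:u+r1]
    a=(hsv[...,1]>75)&(hsv[...,0]<28)&(hsv[...,2]>90) if hs else H>lo
    m[s]=a[s];n,l,st,c=cv2.connectedComponentsWithStats(m);i=1+int(np.argmax(st[1:,4]))
    q=w[l==i];(cx,cy),(a,b),t=cv2.minAreaRect((q[:,:2]*1000).astype(np.float32))
    print(nm,'hsv' if hs else lo,len(q),round(cx,1),round(cy,1),round(a,1),round(b,1),round(t,1),'mean',(q.mean(0)*1000).round(1)); return q
for hs,lo in((1,0),(0,.0025),(0,.0035)):
    rect('trough',192,268,20,35,lo,hs);rect('tray',269,270,24,34,lo,hs);rect('rack',365,265,26,38,lo,hs)
    q=rect('wedge',217,223,15,26,lo,hs)
e=np.array([-np.sin(np.radians(5.7)),np.cos(np.radians(5.7))]);t=(q[:,:2]-[.571,.170])@e
for a in np.arange(-.06,.06,.01):
    k=(t>a)&(t<a+.01)
    if k.any():print(round(a,2),np.median(q[k,2]).round(4),end=' | ')
print()
# jars/keys: circle at top height
for nm,u,v,h in(('jt',163,225,.072),('js',335,220,.062),('k1',277,226,.019),('k2',381,228,.023)):
    m=np.zeros(H.shape,bool);s=np.s_[v-15:v+15,u-15:u+15];m[s]=(H>h-.006)[s];q=w[m]
    print(nm,m.sum(),(q.mean(0)*1000).round(1),((q.min(0)+q.max(0))*500).round(1),((q.max(0)-q.min(0))*1000).round(1))
```

```text
trough hsv 164 442.5 292.7 59.0 37.1 3.6 mean [441.1 297.6  12. ]
tray hsv 701 438.7 27.3 146.4 80.5 82.5 mean [437.6  25.6   6.5]
rack hsv 855 448.8 -247.2 81.7 160.6 14.6 mean [ 449.3 -244.8   13.1]Traceback (most recent call last):
  File "<stdin>", line 15, in <module>
  File "<stdin>", line 10, in rect
    return _wrapfunc(a, 'argmax', axis=axis, out=out, **kwds)
    return bound(*args, **kwds)
ValueError: attempt to get argmax of an empty sequence
```

Run:
```python
from h import *
P=[get_image('top') for _ in range(4)]
w=np.nanmean([cloud(p) for p in P],0);H=w[...,2]
def rect(nm,u,v,r0,r1,lo):
    m=np.zeros(H.shape,np.uint8);s=np.s_[v-r0:v+r0,u-r1:u+r1];m[s]=(H>lo)[s]
    n,l,st,c=cv2.connectedComponentsWithStats(m);i=1+int(np.argmax(st[1:,4]))
    q=w[l==i];(cx,cy),(a,b),t=cv2.minAreaRect((q[:,:2]*1000).astype(np.float32))
    print(nm,lo,len(q),round(cx,1),round(cy,1),round(a,1),round(b,1),round(t,1),'mean',(q.mean(0)*1000).round(1)); return q
for lo in(.0015,.0025,.0035):
    rect('trough',192,268,20,35,lo);rect('tray',269,270,24,34,lo);rect('rack',365,265,26,38,lo)
    q=rect('wedge',217,223,15,26,lo)
e=np.array([-np.sin(np.radians(5.7)),np.cos(np.radians(5.7))]);t=(q[:,:2]-[.571,.170])@e
for a in np.arange(-.06,.06,.01):
    k=(t>a)&(t<a+.01)
    if k.any():print(round(a,2),np.median(q[k,2]).round(4),end=' | ')
print()
for nm,u,v,h in(('jt',163,225,.072),('js',335,220,.062),('k1',277,226,.019),('k2',381,228,.023)):
    m=np.zeros(H.shape,bool);s=np.s_[v-15:v+15,u-15:u+15];m[s]=(H>h-.006)[s];q=w[m]
    print(nm,m.sum(),(q.mean(0)*1000).round(1),((q.min(0)+q.max(0))*500).round(1),((q.max(0)-q.min(0))*1000).round(1))
```

```text
trough 0.0015 1035 442.9 240.7 59.5 137.9 1.8 mean [442.1 242.5   6.8]
tray 0.0015 1393 437.5 26.7 146.0 77.8 82.8 mean [437.1  25.4   5.4]
rack 0.0015 1541 446.0 -243.4 77.9 150.6 14.1 mean [ 446.4 -245.9    9.7]
wedge 0.0015 413 570.7 174.3 30.4 109.9 5.5 mean [570.4 172.   12.2]
trough 0.0025 984 442.1 240.6 58.0 137.9 1.8 mean [441.9 242.6   7.1]
tray 0.0025 1294 437.3 25.3 143.1 77.8 82.7 mean [436.9  25.7   5.7]
rack 0.0025 1515 446.0 -243.4 77.9 150.6 14.1 mean [ 446.3 -245.9    9.9]
wedge 0.0025 406 570.7 174.3 30.3 109.9 5.5 mean [570.5 171.8  12.4]
trough 0.0035 810 442.2 240.6 57.9 137.9 1.9 mean [442.1 243.2   7.9]
tray 0.0035 1016 437.3 25.3 143.1 77.8 82.7 mean [436.9  26.6   6.4]
rack 0.0035 1381 446.0 -243.4 77.9 150.6 14.1 mean [ 446.  -245.5   10.5]
wedge 0.0035 392 570.7 173.7 30.3 108.7 5.7 mean [570.7 170.2  12.7]
-0.06 0.0155 | -0.05 0.0208 | -0.04 0.019 | -0.03 0.017 | -0.02 0.0155 | -0.01 0.014 | 0.0 0.0122 | 0.01 0.0104 | 0.02 0.0089 | 0.03 0.0075 | 0.04 0.0056 | 0.05 0.0044 | 
jt 250 [562.2 309.8  71.8] [561.7 310.3  70.7] [46.7 46.4  8.6]
js 240 [ 571.  -159.4   61.3] [ 572.1 -160.3   60. ] [47.6 46.9  8.1]
k1 41 [5.637e+02 4.000e-01 1.700e+01] [5.64e+02 3.00e-01 1.66e+01] [17.5 20.1  6.8]
k2 34 [ 552.6 -299.8   21.1] [ 552.1 -300.7   20.6] [17.3 17.   6.5]
```

```bash
cat > g.py <<'E'
# usage: g.py x y z heading(deg of closing line); prints shift (cm) and turn (rad) in the tool axes
import sys, numpy as np
from scipy.spatial.transform import Rotation as R
from station import observe
s=observe();a=[float(v) for v in sys.argv[1:]]
def go(p,r,x,y,z,h):
    h=np.radians(h);Y=np.array([np.cos(h),np.sin(h),0]);Z=np.array([0,0,-1.]);T=R.from_matrix(np.c_[np.cross(Y,Z),Y,Z])
    print((r.inv().apply(np.array([x,y,z])-p)*100).round(2),(r.inv()*T).as_rotvec().round(3)); return np.array([x,y,z]),T
p,r=np.array(s['tcp_pos']),R.from_quat(s['orientation'])
print('t',round(s['time_s'],2),'tcp',p.round(4),'w',round(s['width'],3),'ff',np.round(s['finger_force'],1),'F',np.round(s['force'],1))
for i in range(0,len(a),4): p,r=go(p,r,*a[i:i+4])
E
python3 g.py .562 .310 .13 14.1 .562 .310 .018 14.1
```

```text
t 1.6 tcp [0.2346 0.4974 0.2313] w 0.998 ff 0.0 F [ 0.5 -0.1 -0.7]
[-37.6   -2.99  10.13] [-0.    -0.     0.884]
[ 0.   0.  11.2] [0. 0. 0.]
```

```bash
python3 -m crank '[[[-37.6,-3,10,0,0,0.884,100],[-37.6,-3,10,0,0,0.884,100],[-37.6,-3,10,0,0,0.884,100],[-37.6,-3,10,0,0,0.884,100],[-37.6,-3,10,0,0,0.884,100]]]' 40; python3 g.py .562 .310 .13 14.1
```

```text
time_s: 2.22
tcp_pos: [0.4984, 0.3462, 0.1508]
orientation: [0.617, 0.787, 0.0, 0.0]
force: [0.8, 0.7, -0.1]
width: 0.999
finger_force: 0.0
t 2.23 tcp [0.4984 0.3462 0.1508] w 0.999 ff 0.0 F [ 0.8  0.7 -0.1]
[-5.03  5.31  2.09] [ 0.    -0.    -0.005]
```

```bash
python3 -m crank '[[[0,0,0,0,0,0,100]]]'; python3 g.py .562 .310 .13 14.1
```

```text
time_s: 2.35
tcp_pos: [0.4998, 0.3441, 0.1493]
orientation: [0.617, 0.787, -0.001, 0.0]
force: [-1.2, 0.6, 0.3]
width: 1.002
finger_force: 0.0
t 2.35 tcp [0.4998 0.3441 0.1493] w 1.002 ff 0.0 F [-1.2  0.6  0.3]
[-4.78  5.23  1.93] [-0.002  0.001 -0.006]
```

```bash
python3 -m crank '[[[-4.8,5.2,2,0,0,0,100],[-4.8,5.2,2,0,0,0,100],[-4.8,5.2,2,0,0,0,100]]]'; python3 g.py .562 .310 .018 14.1
```

```text
time_s: 2.72
tcp_pos: [0.5584, 0.3134, 0.1309]
orientation: [0.615, 0.788, -0.0, -0.001]
force: [0.1, 0.5, 0.3]
width: 1.0
finger_force: 0.0
t 2.73 tcp [0.5584 0.3134 0.1309] w 1.0 ff 0.0 F [0.1 0.5 0.3]
[-0.42  0.28 11.29] [-0.001 -0.    -0.001]
```

Descend and close.

```bash
python3 -m crank '[[[-0.4,0.3,4,0,0,0,100],[-0.4,0.3,8,0,0,0,100],[-0.4,0.3,11.2,0,0,0,100],[-0.4,0.3,11.2,0,0,0,100]]]'; python3 g.py .562 .310 .018 14.1;  python3 -m crank '[[[0,0,0,0,0,0,45],[0,0,0,0,0,0,45],[0,0,0,0,0,0,45],[0,0,0,0,0,0,45],[0,0,0,0,0,0,45]]]' 40; python3 g.py .562 .310 .15 14.1
```

```text
time_s: 3.22
tcp_pos: [0.5592, 0.3109, 0.0174]
orientation: [0.614, 0.789, -0.002, -0.002]
force: [0.4, 0.0, 0.2]
width: 0.998
finger_force: 0.0
t 3.23 tcp [0.5592 0.3109 0.0174] w 0.998 ff 0.0 F [0.4 0.  0.2]
[-0.15  0.25 -0.06] [-0.006  0.     0.002]
time_s: 3.85
tcp_pos: [0.5638, 0.3109, 0.0216]
orientation: [0.615, 0.788, 0.002, 0.001]
force: [-1.0, 0.7, 6.9]
width: 0.553
finger_force: 40.1
t 3.85 tcp [0.5638 0.3109 0.0216] w 0.553 ff 40.1 F [-1.   0.7  6.9]
[ -0.04  -0.15 -12.84] [ 0.003 -0.001 -0.   ]
```

```bash
python3 -m crank '[[[0,0,-4,0,0,0,45],[0,0,-8,0,0,0,45],[0,0,-12,0,0,0,45],[0,0,-12,0,0,0,45]]]'; python3 g.py .4372 -.2085 .14 14.1
```

```text
time_s: 4.35
tcp_pos: [0.5653, 0.3111, 0.1444]
orientation: [0.615, 0.789, 0.004, 0.003]
force: [-0.3, -0.7, -0.4]
width: 0.551
finger_force: 41.5
t 4.35 tcp [0.5653 0.3111 0.1444] w 0.551 ff 41.5 F [-0.3 -0.7 -0.4]
[-47.28 -25.08   0.17] [ 0.009 -0.001 -0.   ]
```

```bash
python3 -m crank '[[[-4.7,-2.5,0,0,0,0,45],[-9.4,-5,0,0,0,0,45],[-14.1,-7.5,0,0,0,0,45],[-18.8,-10,0,0,0,0,45],[-23.6,-12.5,0,0,0,0,45]]]'; python3 -m crank '[[[-4.7,-2.5,0,0,0,0,45],[-9.4,-5,0,0,0,0,45],[-14.1,-7.5,0,0,0,0,45],[-18.8,-10,0,0,0,0,45],[-23.6,-12.5,0,0,0,0,45]]]';python3 -m crank '[[[0,0,0,0,0,0,45],[0,0,0,0,0,0,45]]]'; python3 g.py .4372 -.2085 .14 14.1
```

```text
time_s: 4.97
tcp_pos: [0.4978, 0.0494, 0.1386]
orientation: [0.615, 0.789, -0.0, -0.0]
force: [1.1, -0.2, -1.4]
width: 0.547
finger_force: 41.5
time_s: 5.6
tcp_pos: [0.4341, -0.2097, 0.1387]
orientation: [0.615, 0.788, 0.0, -0.0]
force: [0.4, -0.3, -0.6]
width: 0.549
finger_force: 41.5
time_s: 5.85
tcp_pos: [0.4346, -0.2079, 0.1386]
orientation: [0.616, 0.788, 0.0, -0.001]
force: [0.5, 0.4, -1.1]
width: 0.551
finger_force: 41.6
t 5.85 tcp [ 0.4346 -0.2079  0.1386] w 0.551 ff 41.6 F [ 0.5  0.4 -1.1]
[-0.13  0.24 -0.14] [-0.001 -0.002 -0.001]
```

```bash
python3 -m crank '[[[-0.1,0.2,3,0,0,0,45],[-0.1,0.2,6,0,0,0,45],[-0.1,0.2,9,0,0,0,45],[-0.1,0.2,10.5,0,0,0,45],[-0.1,0.2,11,0,0,0,45]]]'; python3 -m crank '[[[0,0,0,0,0,0,45]]]'; python3 g.py .4372 -.2085 .026 14.1
```

```text
time_s: 6.48
tcp_pos: [0.4373, -0.2077, 0.0286]
orientation: [0.614, 0.789, 0.0, -0.001]
force: [0.7, 0.6, -0.9]
width: 0.551
finger_force: 41.6
time_s: 6.6
tcp_pos: [0.4378, -0.2088, 0.0296]
orientation: [0.615, 0.789, 0.0, 0.0]
force: [0.0, 0.2, -1.4]
width: 0.55
finger_force: 41.6
t 6.6 tcp [ 0.4378 -0.2088  0.0296] w 0.55 ff 41.6 F [ 0.   0.2 -1.4]
[ 0.04 -0.06  0.36] [0.    0.    0.001]
```

```bash
python3 -m crank '[[[0,0,0.2,0,0,0,45],[0,0,0.2,0,0,0,45]]]'; python3 -m crank '[[[0,0,0.2,0,0,0,45],[0,0,0.2,0,0,0,45]]]'; python3 -m crank '[[[0,0,0.2,0,0,0,45],[0,0,0.2,0,0,0,45]]]'
```

```text
time_s: 6.85
tcp_pos: [0.4377, -0.2092, 0.0278]
orientation: [0.615, 0.788, 0.0, 0.001]
force: [0.9, 0.5, -1.0]
width: 0.553
finger_force: 41.6
time_s: 7.1
tcp_pos: [0.4378, -0.2095, 0.0266]
orientation: [0.615, 0.788, -0.0, 0.001]
force: [-2.8, 0.7, 10.4]
width: 0.555
finger_force: 41.5
time_s: 7.35
tcp_pos: [0.4376, -0.2098, 0.0261]
orientation: [0.615, 0.789, -0.0, 0.001]
force: [-8.5, 2.5, 27.9]
width: 0.553
finger_force: 38.9
```

```bash
python3 -m crank '[[[0,0,-0.3,0,0,0,45],[0,0,-0.3,0,0,0,82],[0,0,-0.3,0,0,0,82],[0,0,-0.3,0,0,0,82],[0,0,-0.3,0,0,0,82]]]'; python3 -m crank '[[[0,0,-4,0,0,0,82],[0,0,-8,0,0,0,100],[0,0,-11,0,0,0,100],[0,0,-11,0,0,0,100]]]'; python3 g.py .5715 -.160 .13 14.1 .5715 -.160 .014 14.1
python3 - <<'E'
from h import *
P=get_image('top');w=cloud(P)
m=(w[...,2]>.06)&(w[...,2]<.09)&(abs(w[...,0]-.437)<.05)&(abs(w[...,1]+.21)<.05)
q=w[m];print(m.sum(),q.mean(0).round(4),np.percentile(q[:,2],[5,50,95]).round(4))
m=(w[...,2]>.05)&(w[...,2]<.09)&(abs(w[...,0]-.57)<.05)&(abs(w[...,1]+.16)<.05);q=w[m];print(m.sum(),q.mean(0).round(4))
E
```

```text
time_s: 7.98
tcp_pos: [0.4373, -0.2089, 0.026]
orientation: [0.615, 0.789, 0.0, -0.0]
force: [-0.0, -0.8, 0.9]
width: 0.819
finger_force: 0.0
time_s: 8.48
tcp_pos: [0.4388, -0.21, 0.1385]
orientation: [0.615, 0.789, -0.0, 0.003]
force: [0.5, 0.6, 0.0]
width: 1.002
finger_force: 0.0
t 8.47 tcp [ 0.4388 -0.21    0.1385] w 1.002 ff 0.0 F [0.5 0.6 0. ]
[ 1.62 14.08  0.89] [0.003 0.004 0.   ]
[ 0.   0.  11.6] [0. 0. 0.]
82 [ 0.4451 -0.1956  0.075 ] [0.065  0.0759 0.0793]
247 [ 0.5707 -0.1593  0.0612]
```

```bash
python3 -m crank '[[[1,7,0,0,0,0,100],[1.6,14,1,0,0,0,100],[1.6,14,1,0,0,0,100],[1.6,14,1,0,0,0,100]]]'; python3 g.py .5715 -.160 .014 14.1
```

```text
time_s: 9.02
tcp_pos: [0.5686, -0.1585, 0.1241]
orientation: [0.614, 0.789, -0.001, -0.002]
force: [-0.5, -0.2, 0.1]
width: 0.999
finger_force: 0.0
t 9.03 tcp [ 0.5686 -0.1585  0.1241] w 0.999 ff 0.0 F [-0.5 -0.2  0.1]
[-0.24  0.28 11.01] [-0.003 -0.002  0.002]
```

```bash
python3 -m crank '[[[-0.2,0.3,4,0,0,0,100],[-0.2,0.3,8,0,0,0,100],[-0.2,0.3,11,0,0,0,100],[-0.2,0.3,11,0,0,0,100]]]';  python3 -m crank '[[[0,0,0,0,0,0,45],[0,0,0,0,0,0,45],[0,0,0,0,0,0,45],[0,0,0,0,0,0,45],[0,0,0,0,0,0,45]]]' 40;  python3 -m crank '[[[0,0,-4,0,0,0,45],[0,0,-8,0,0,0,45],[0,0,-12,0,0,0,45],[0,0,-12,0,0,0,45]]]';python3 g.py .4548 -.2783 .135 14.1
```

```text
time_s: 9.52
tcp_pos: [0.5688, -0.1603, 0.0138]
orientation: [0.616, 0.788, -0.001, -0.003]
force: [-0.2, -0.1, 1.1]
width: 1.001
finger_force: 0.0
time_s: 10.15
tcp_pos: [0.5734, -0.1613, 0.0182]
orientation: [0.615, 0.789, -0.0, 0.001]
force: [-2.6, -1.0, 6.9]
width: 0.558
finger_force: 40.5
time_s: 10.65
tcp_pos: [0.5751, -0.1616, 0.1408]
orientation: [0.615, 0.789, 0.001, 0.004]
force: [0.2, -0.3, -1.1]
width: 0.557
finger_force: 41.8
t 10.65 tcp [ 0.5751 -0.1616  0.1408] w 0.557 ff 41.8 F [ 0.2 -0.3 -1.1]
[ -8.38 -14.52   0.53] [0.007 0.006 0.   ]
```

```bash
python3 -m crank '[[[-3,-5,0,0,0,0,45],[-6,-10,0,0,0,0,45],[-8.4,-14.5,0,0,0,0,45],[-8.4,-14.5,0,0,0,0,45],[-8.4,-14.5,0,0,0,0,45]]]'; python3 g.py .4548 -.2783 .026 14.1
```

```text
time_s: 11.28
tcp_pos: [0.4524, -0.277, 0.1358]
orientation: [0.615, 0.788, 0.0, -0.0]
force: [0.2, -0.6, -0.9]
width: 0.558
finger_force: 42.0
t 11.28 tcp [ 0.4524 -0.277   0.1358] w 0.558 ff 42.0 F [ 0.2 -0.6 -0.9]
[-0.2   0.2  10.98] [ 0.    -0.001 -0.001]
```

```bash
python3 -m crank '[[[-0.2,0.2,3,0,0,0,45],[-0.2,0.2,6,0,0,0,45],[-0.2,0.2,9,0,0,0,45],[-0.2,0.2,10.5,0,0,0,45],[-0.2,0.2,11,0,0,0,45]]]'; python3 -m crank '[[[0,0,0.1,0,0,0,45],[0,0,0.1,0,0,0,45]]]';python3 -m crank '[[[0,0,0.2,0,0,0,45],[0,0,0.2,0,0,0,45]]]'
```

```text
time_s: 11.9
tcp_pos: [0.4552, -0.2778, 0.0254]
orientation: [0.614, 0.789, 0.0, -0.001]
force: [0.7, 0.3, -1.4]
width: 0.555
finger_force: 42.0
time_s: 12.15
tcp_pos: [0.4556, -0.2792, 0.0261]
orientation: [0.615, 0.789, -0.0, 0.001]
force: [0.1, 0.0, -1.3]
width: 0.555
finger_force: 42.0
time_s: 12.4
tcp_pos: [0.455, -0.279, 0.0236]
orientation: [0.615, 0.788, -0.0, 0.0]
force: [0.1, 1.0, -1.5]
width: 0.562
finger_force: 42.0
```

```bash
python3 -m crank '[[[0,0,0.15,0,0,0,45],[0,0,0.15,0,0,0,45]]]';python3 -m crank '[[[0,0,0,0,0,0,82],[0,0,0,0,0,0,82],[0,0,0,0,0,0,82],[0,0,0,0,0,0,82]]]'; python3 -m crank '[[[0,0,-4,0,0,0,82],[0,0,-8,0,0,0,82],[0,0,-12,0,0,0,60],[0,0,-12,0,0,0,60]]]'; python3 g.py .5525 -.300 .10 -7.3
python3 - <<'E'
from h import *
P=get_image('side');cv2.imwrite('pics/side1.png',P['frame'][220:420,150:400])
cv2.imwrite('pics/side1.png',cv2.resize(P['frame'][220:420,150:400],None,fx=2,fy=2))
E
```

```text
time_s: 12.65
tcp_pos: [0.455, -0.2791, 0.0231]
orientation: [0.615, 0.789, -0.0, 0.0]
force: [-3.6, 2.1, 10.1]
width: 0.555
finger_force: 42.1
time_s: 13.15
tcp_pos: [0.4549, -0.2787, 0.0216]
orientation: [0.615, 0.789, 0.0, -0.0]
force: [0.2, -0.3, -0.1]
width: 0.821
finger_force: 0.0
time_s: 13.65
tcp_pos: [0.4567, -0.2804, 0.1451]
orientation: [0.615, 0.789, -0.0, 0.004]
force: [0.1, -0.0, -0.4]
width: 0.603
finger_force: 0.0
t 13.65 tcp [ 0.4567 -0.2804  0.1451] w 0.603 ff 0.0 F [ 0.1 -0.  -0.4]
[-4.21  8.8   4.57] [0.005 0.005 0.374]
```

View pics/side1.png

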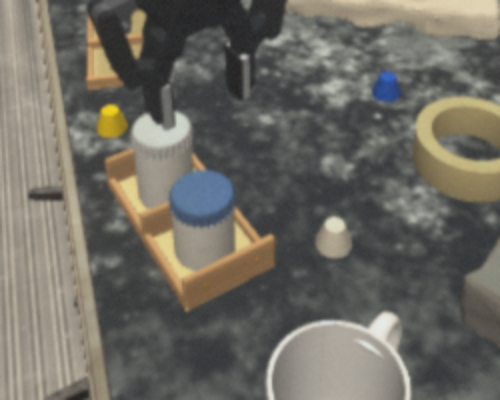

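The jars stand upright in their bays: tall at crop (162,155), short at (203,215). Next is the high key, original pixel (381,228).

```bash
python3 -m crank '[[[-2,4,0,0,0,0.18,55],[-4.2,8.9,2,0,0,0.374,55],[-4.2,8.9,4.5,0,0,0.374,55],[-4.2,8.9,4.5,0,0,0.374,55],[-4.2,8.9,4.5,0,0,0.374,55]]]'; python3 g.py .554 -.300 .001 -7.3
```

```text
time_s: 14.32
tcp_pos: [0.5509, -0.2976, 0.0964]
orientation: [0.751, 0.66, -0.0, -0.001]
force: [1.5, -1.1, 0.7]
width: 0.554
finger_force: 0.0
t 14.32 tcp [ 0.5509 -0.2976  0.0964] w 0.554 ff 0.0 F [ 1.5 -1.1  0.7]
[-0.2   0.35  9.54] [-0.001 -0.001 -0.001]
```

```bash
python3 -m crank '[[[-0.2,0.3,3,0,0,0,55],[-0.2,0.3,6,0,0,0,55],[-0.2,0.3,8.5,0,0,0,55],[-0.2,0.3,9.3,0,0,0,55],[-0.2,0.3,9.3,0,0,0,55]]]'; python3 g.py .554 -.300 .001 -7.3
```

```text
time_s: 14.95
tcp_pos: [0.5542, -0.3005, 0.0045]
orientation: [0.751, 0.66, 0.0, 0.0]
force: [-0.1, 1.1, 0.1]
width: 0.552
finger_force: 0.0
t 14.95 tcp [ 0.5542 -0.3005  0.0045] w 0.552 ff 0.0 F [-0.1  1.1  0.1]
[ 0.05 -0.03  0.35] [ 0.001  0.    -0.001]
```

```bash
python3 -m crank '[[[0,0,0.3,0,0,0,55],[0,0,0.3,0,0,0,20],[0,0,0.3,0,0,0,20],[0,0,0.3,0,0,0,20],[0,0,0.3,0,0,0,20]]]' 20; python3 -m crank '[[[0,0,-1,0,0,0,20],[0,0,-2,0,0,0,20],[0,0,-5,0,0,0,20],[0,0,-8,0,0,0,20],[0,0,-8,0,0,0,20]]]'; python3 g.py .4416 -.0084 .09 -7.3
```

```text
time_s: 15.58
tcp_pos: [0.5546, -0.3006, 0.0017]
orientation: [0.751, 0.66, 0.0, 0.001]
force: [-1.9, 0.1, 6.3]
width: 0.306
finger_force: 19.7
time_s: 16.2
tcp_pos: [0.5559, -0.3015, 0.0841]
orientation: [0.751, 0.66, 0.001, 0.003]
force: [-0.6, -0.5, -0.4]
width: 0.307
finger_force: 19.2
t 16.2 tcp [ 0.5559 -0.3015  0.0841] w 0.307 ff 19.2 F [-0.6 -0.5 -0.4]
[ 27.61 -15.08  -0.76] [ 0.005  0.003 -0.001]
```

```bash
python3 -m crank '[[[0,0,-4,0,0,0,20],[5,-1,-5,0,0,0,20],[10,-3,-5,0,0,0,20],[15,-6,-5,0,0,0,20],[20,-10,-5,0,0,0,20]]]'; python3 g.py .434 -.0084 .08 -7.3
```

```text
time_s: 16.82
tcp_pos: [0.4803, -0.0887, 0.1299]
orientation: [0.751, 0.66, -0.0, -0.0]
force: [1.2, 1.3, 0.3]
width: 0.306
finger_force: 19.3
t 16.82 tcp [ 0.4803 -0.0887  0.1299] w 0.306 ff 19.3 F [1.2 1.3 0.3]
[ 7.37 -5.62  5.  ] [-0.001 -0.001 -0.001]
```

```bash
python3 -m crank '[[[4,-3,2,0,0,0,20],[7.4,-5.6,5,0,0,0,20],[7.4,-5.6,5,0,0,0,20],[7.4,-5.6,5,0,0,0,20]]]'; python3 g.py .434 -.0084 .008 -7.3
```

```text
time_s: 17.32
tcp_pos: [0.4357, -0.0101, 0.0807]
orientation: [0.751, 0.661, 0.0, 0.0]
force: [0.5, 0.4, 1.3]
width: 0.307
finger_force: 19.3
t 17.32 tcp [ 0.4357 -0.0101  0.0807] w 0.307 ff 19.3 F [0.5 0.4 1.3]
[ 0.14 -0.2   7.27] [0. 0. 0.]
```

```bash
python3 -m crank '[[[0.1,-0.2,3,0,0,0,20],[0.1,-0.2,6,0,0,0,20],[0.1,-0.2,7,0,0,0,20],[0.1,-0.2,7.2,0,0,0,20],[0.1,-0.2,7.2,0,0,0,20]]]'; python3 -m crank '[[[0,0,0.15,0,0,0,20],[0,0,0.15,0,0,0,20]]]'; python3 -m crank '[[[0,0,0.1,0,0,0,20],[0,0,0.1,0,0,0,20]]]'
```

```text
time_s: 17.95
tcp_pos: [0.4343, -0.0091, 0.0094]
orientation: [0.751, 0.66, 0.0, 0.001]
force: [0.0, 0.4, 0.3]
width: 0.307
finger_force: 19.3
time_s: 18.2
tcp_pos: [0.4337, -0.0087, 0.0077]
orientation: [0.751, 0.66, 0.0, 0.0]
force: [0.2, -0.5, -0.2]
width: 0.306
finger_force: 19.3
time_s: 18.45
tcp_pos: [0.4334, -0.0086, 0.0063]
orientation: [0.751, 0.66, 0.0, 0.0]
force: [-0.3, 0.5, -1.0]
width: 0.307
finger_force: 19.3
```

```bash
python3 -m crank '[[[0,0,0.1,0,0,0,20],[0,0,0.1,0,0,0,20]]]'; python3 -m crank '[[[0,0,0,0,0,0,42],[0,0,0,0,0,0,48],[0,0,0,0,0,0,48],[0,0,0,0,0,0,48]]]'; python3 -m crank '[[[0,0,-2,0,0,0,48],[0,0,-5,0,0,0,48],[0,0,-10,0,0,0,55],[0,0,-10,0,0,0,55]]]'; python3 g.py .565 .0005 .09 -7.3
```

```text
time_s: 18.7
tcp_pos: [0.4335, -0.0086, 0.0056]
orientation: [0.751, 0.66, 0.0, 0.0]
force: [-1.3, 0.1, 5.9]
width: 0.307
finger_force: 20.5
time_s: 19.2
tcp_pos: [0.4333, -0.0086, 0.0051]
orientation: [0.751, 0.66, -0.0, -0.0]
force: [-0.5, -0.0, -0.1]
width: 0.478
finger_force: 0.0
time_s: 19.7
tcp_pos: [0.4361, -0.0093, 0.1085]
orientation: [0.751, 0.661, 0.002, 0.003]
force: [-0.0, 0.4, -0.5]
width: 0.546
finger_force: 0.0
t 19.7 tcp [ 0.4361 -0.0093  0.1085] w 0.546 ff 0.0 F [-0.   0.4 -0.5]
[ 2.62 12.64  1.94] [ 0.008  0.001 -0.   ]
```

Now the low key, original pixel (277,226).

```bash
python3 -m crank '[[[1.3,6,0,0,0,0,55],[2.6,12.6,1.9,0,0,0,55],[2.6,12.6,1.9,0,0,0,55],[2.6,12.6,1.9,0,0,0,55]]]'; python3 g.py .565 .0005 .004 -7.3
python3 - <<'E'
from h import *
P=get_image('side');cv2.imwrite('pics/side2.png',cv2.resize(P['frame'][180:300,150:350],None,fx=3,fy=3))
E
```

```text
time_s: 20.2
tcp_pos: [0.5604, 0.0014, 0.0845]
orientation: [0.751, 0.661, -0.001, -0.001]
force: [-0.4, 0.0, -0.3]
width: 0.553
finger_force: 0.0
t 20.2 tcp [0.5604 0.0014 0.0845] w 0.553 ff 0.0 F [-0.4  0.  -0.3]
[-0.03  0.5   8.05] [-0.004 -0.    -0.   ]
```

View pics/side2.png

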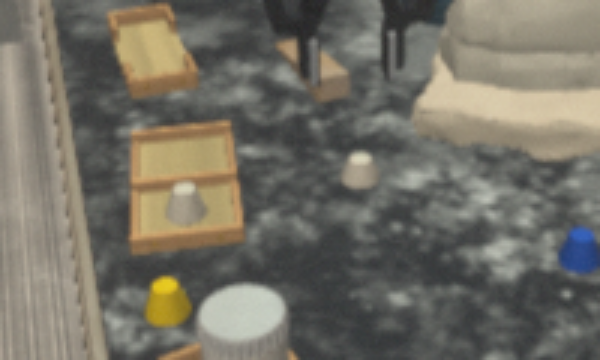

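The high key stands in the near bay of the tray at crop (186,203). The low key is at (360,170), with the gripper above it.

```bash
python3 -m crank '[[[0,0.4,3,0,0,0,55],[0,0.4,6,0,0,0,55],[0,0.4,7.8,0,0,0,55],[0,0.4,8,0,0,0,55],[0,0.4,8,0,0,0,55]]]'; python3 g.py .565 .0005 .0015 -7.3
```

```text
time_s: 20.88
tcp_pos: [0.5654, 0.0004, 0.0073]
orientation: [0.751, 0.66, 0.0, 0.0]
force: [0.1, 0.2, 0.5]
width: 0.552
finger_force: 0.0
t 20.88 tcp [5.654e-01 4.000e-04 7.300e-03] w 0.552 ff 0.0 F [0.1 0.2 0.5]
[ 0.   -0.04  0.58] [ 0.001  0.    -0.001]
```

```bash
python3 -m crank '[[[0,0,0.3,0,0,0,55],[0,0,0.5,0,0,0,55],[0,0,0.5,0,0,0,20],[0,0,0.5,0,0,0,20],[0,0,0.5,0,0,0,20]]]' 20; python3 -m crank '[[[0,0,0,0,0,0,20],[0,0,-2,0,0,0,20],[0,0,-5,0,0,0,20],[0,0,-8,0,0,0,20],[0,0,-8,0,0,0,20]]]'; python3 g.py .4425 .059 .08 -7.3
```

```text
time_s: 21.5
tcp_pos: [0.5656, 0.0006, 0.0014]
orientation: [0.751, 0.66, -0.0, 0.0]
force: [-1.3, 0.5, 2.7]
width: 0.307
finger_force: 18.7
time_s: 22.12
tcp_pos: [0.5677, 0.0002, 0.0836]
orientation: [0.751, 0.66, 0.002, 0.002]
force: [-0.8, -0.2, 0.1]
width: 0.31
finger_force: 18.4
t 22.12 tcp [5.677e-01 2.000e-04 8.360e-02] w 0.31 ff 18.4 F [-0.8 -0.2  0.1]
[  4.23 -13.17   0.28] [ 0.006  0.    -0.001]
```

```bash
python3 -m crank '[[[1.4,-4.4,0,0,0,0,20],[2.8,-8.8,0,0,0,0,20],[4.2,-13.2,0.3,0,0,0,20],[4.2,-13.2,0.3,0,0,0,20],[4.2,-13.2,0.3,0,0,0,20]]]'; python3 g.py .4425 .059 .008 -7.3
```

```text
time_s: 22.75
tcp_pos: [0.4407, 0.059, 0.078]
orientation: [0.751, 0.661, 0.0, 0.0]
force: [0.9, -0.4, 0.4]
width: 0.305
finger_force: 18.4
t 22.75 tcp [0.4407 0.059  0.078 ] w 0.305 ff 18.4 F [ 0.9 -0.4  0.4]
[0.02 0.17 7.  ] [ 0.001  0.    -0.   ]
```

```bash
python3 -m crank '[[[0,0.1,3,0,0,0,20],[0,0.1,6,0,0,0,20],[0,0.1,6.8,0,0,0,20],[0,0.1,7,0,0,0,20],[0,0.1,7,0,0,0,20]]]'; python3 -m crank '[[[0,0,0.15,0,0,0,20],[0,0,0.15,0,0,0,20]]]'; python3 -m crank '[[[0,0,0.1,0,0,0,20],[0,0,0.1,0,0,0,20]]]'
```

```text
time_s: 23.38
tcp_pos: [0.4421, 0.0587, 0.0088]
orientation: [0.751, 0.66, 0.0, 0.001]
force: [0.4, -0.7, 0.3]
width: 0.307
finger_force: 18.4
time_s: 23.62
tcp_pos: [0.4414, 0.059, 0.0072]
orientation: [0.751, 0.66, 0.0, 0.0]
force: [0.1, 0.6, -0.2]
width: 0.306
finger_force: 18.4
time_s: 23.88
tcp_pos: [0.4411, 0.059, 0.0058]
orientation: [0.751, 0.66, 0.0, 0.0]
force: [1.1, -0.8, -0.2]
width: 0.304
finger_force: 18.4
```

```bash
python3 -m crank '[[[0,0,0.07,0,0,0,20],[0,0,0.07,0,0,0,20]]]'; python3 -m crank '[[[0,0,0,0,0,0,42],[0,0,0,0,0,0,48],[0,0,0,0,0,0,48],[0,0,0,0,0,0,48]]]'; python3 -m crank '[[[0,0,-2,0,0,0,48],[0,0,-5,0,0,0,48],[0,0,-10,0,0,0,60],[0,0,-10,0,0,0,60]]]'; python3 g.py .573 .164 .09 5.6
```

```text
time_s: 24.12
tcp_pos: [0.4412, 0.059, 0.0053]
orientation: [0.751, 0.66, 0.0, 0.0]
force: [-1.0, 0.2, 4.2]
width: 0.303
finger_force: 19.6
time_s: 24.62
tcp_pos: [0.441, 0.059, 0.005]
orientation: [0.751, 0.66, -0.0, -0.0]
force: [0.3, 0.2, 0.6]
width: 0.478
finger_force: 0.0
time_s: 25.12
tcp_pos: [0.4439, 0.0587, 0.1084]
orientation: [0.751, 0.661, 0.003, 0.003]
force: [-0.8, -1.2, -0.0]
width: 0.601
finger_force: 0.0
t 25.12 tcp [0.4439 0.0587 0.1084] w 0.601 ff 0.0 F [-0.8 -1.2 -0. ]
[12.09 11.44  1.93] [ 0.008  0.001 -0.226]
```

```bash
python3 -m crank '[[[4,4,0,0,0,-0.1,60],[8,8,0,0,0,-0.2,60],[12.1,11.4,1.9,0,0,-0.226,60],[12.1,11.4,1.9,0,0,-0.226,60],[12.1,11.4,1.9,0,0,-0.226,60]]]'; python3 g.py .573 .164 .004 5.6
```

```text
time_s: 25.75
tcp_pos: [0.568, 0.1641, 0.0846]
orientation: [0.671, 0.741, -0.001, -0.001]
force: [0.3, 0.3, -0.7]
width: 0.6
finger_force: 0.0
t 25.75 tcp [0.568  0.1641 0.0846] w 0.6 ff 0.0 F [ 0.3  0.3 -0.7]
[-0.06  0.52  8.05] [-0.004  0.     0.001]
```

```bash
python3 -m crank '[[[-0.05,0.4,3,0,0,0,60],[-0.05,0.4,6,0,0,0,60],[-0.05,0.4,7.8,0,0,0,60],[-0.05,0.4,8.1,0,0,0,60],[-0.05,0.4,8.1,0,0,0,60]]]'; python3 g.py .573 .164 .002 5.6
```

```text
time_s: 26.38
tcp_pos: [0.574, 0.1641, 0.0058]
orientation: [0.672, 0.741, 0.0, 0.0]
force: [0.6, -0.1, -0.4]
width: 0.602
finger_force: 0.0
t 26.38 tcp [0.574  0.1641 0.0058] w 0.602 ff 0.0 F [ 0.6 -0.1 -0.4]
[ 0.   -0.1   0.38] [ 0.001  0.    -0.   ]
```

```bash
python3 -m crank '[[[0,0,0.2,0,0,0,60],[0,0,0.4,0,0,0,60],[0,0,0.4,0,0,0,20],[0,0,0.4,0,0,0,20],[0,0,0.4,0,0,0,20]]]' 30; python3 -m crank '[[[0,0,0.4,0,0,0,20],[0,0,0.4,0,0,0,20]]]'; python3 g.py .4422 .2306 .1 1.8
```

```text
time_s: 27.0
tcp_pos: [0.5739, 0.1644, 0.0013]
orientation: [0.672, 0.741, 0.0, 0.0]
force: [0.1, -0.1, 2.2]
width: 0.343
finger_force: 30.8
time_s: 27.25
tcp_pos: [0.574, 0.1644, 0.0012]
orientation: [0.671, 0.741, 0.001, 0.001]
force: [-9.2, -1.5, 31.9]
width: 0.341
finger_force: 34.3
t 27.25 tcp [0.574  0.1644 0.0012] w 0.341 ff 34.3 F [-9.2 -1.5 31.9]
[  7.88 -12.44  -9.9 ] [0.002 0.    0.067]
```

```bash
python3 -m crank '[[[0,0,-0.4,0,0,0,20],[0,0,-3,0,0,0,20],[0,0,-6,0,0,0,20],[0,0,-9.5,0,0,0,20],[0,0,-9.5,0,0,0,20]]]'; python3 g.py .4422 .2306 .09 1.8
```

```text
time_s: 27.88
tcp_pos: [0.5757, 0.1645, 0.0947]
orientation: [0.672, 0.741, 0.002, 0.002]
force: [0.5, -0.9, -0.9]
width: 0.338
finger_force: 30.6
t 27.88 tcp [0.5757 0.1645 0.0947] w 0.338 ff 30.6 F [ 0.5 -0.9 -0.9]
[  7.88 -12.64   0.4 ] [ 0.006 -0.     0.067]
```

Run:
```python
from h import *
P=get_image('side');cv2.imwrite('pics/side3.png',cv2.resize(P['frame'][100:290,150:350],None,fx=3,fy=3))
```

```text
(no output)
```

View pics/side3.png

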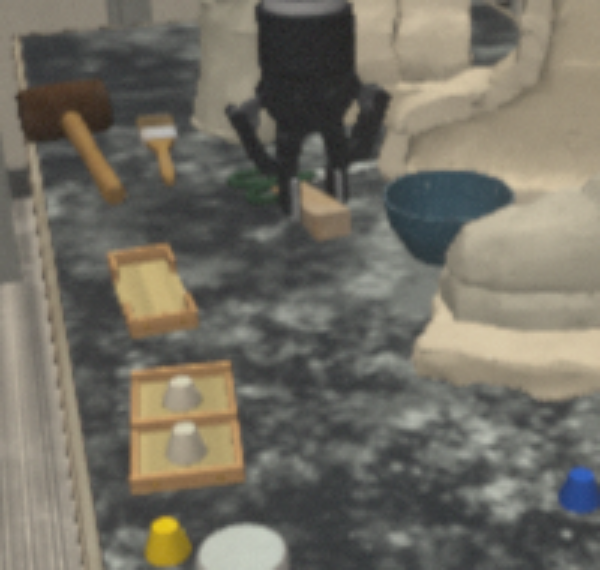

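Both keys stand in the tray (crop (182,393) and (186,445)). The wedge is held level, thick end toward the camera.

```bash
python3 -m crank '[[[2.6,-4.2,0,0,0,0.03,20],[5.2,-8.4,0,0,0,0.067,20],[7.9,-12.6,0.4,0,0,0.067,20],[7.9,-12.6,0.4,0,0,0.067,20],[7.9,-12.6,0.4,0,0,0.067,20]]]'; python3 g.py .443 .231 .012 1.8
```

```text
time_s: 28.55
tcp_pos: [0.4405, 0.2306, 0.0873]
orientation: [0.696, 0.718, -0.0, -0.0]
force: [0.6, -0.1, -0.3]
width: 0.347
finger_force: 30.5
t 28.55 tcp [0.4405 0.2306 0.0873] w 0.347 ff 30.5 F [ 0.6 -0.1 -0.3]
[0.04 0.25 7.53] [-0.001  0.     0.   ]
```

```bash
python3 -m crank '[[[0,0.2,2,0,0,0,20],[0,0.2,4,0,0,0,20],[0,0.2,6,0,0,0,20],[0,0.2,7.3,0,0,0,20],[0,0.2,7.3,0,0,0,20]]]'; python3 -m crank '[[[0,0,0.3,0,0,0,20],[0,0,0.3,0,0,0,20]]]'; python3 -m crank '[[[0,0,0.2,0,0,0,20],[0,0,0.2,0,0,0,20]]]'
```

```text
time_s: 29.18
tcp_pos: [0.4425, 0.2301, 0.0139]
orientation: [0.696, 0.718, -0.001, -0.001]
force: [0.3, 0.3, 0.1]
width: 0.343
finger_force: 30.5
time_s: 29.42
tcp_pos: [0.443, 0.2308, 0.0125]
orientation: [0.696, 0.718, 0.0, 0.0]
force: [0.0, 0.7, -1.0]
width: 0.34
finger_force: 30.5
time_s: 29.68
tcp_pos: [0.4425, 0.2307, 0.0102]
orientation: [0.696, 0.718, 0.0, 0.0]
force: [0.4, -0.1, -0.9]
width: 0.34
finger_force: 30.5
```

```bash
python3 -m crank '[[[0,0,0.2,0,0,0,20],[0,0,0.2,0,0,0,20]]]'; python3 -m crank '[[[0,0,0.15,0,0,0,20],[0,0,0.15,0,0,0,20]]]';python3 -m crank '[[[0,0,0.1,0,0,0,20],[0,0,0.1,0,0,0,20]]]'
```

```text
time_s: 29.92
tcp_pos: [0.4424, 0.2307, 0.0079]
orientation: [0.696, 0.718, -0.0, -0.0]
force: [-0.3, 0.1, -0.2]
width: 0.339
finger_force: 30.5
time_s: 30.18
tcp_pos: [0.4424, 0.2307, 0.0064]
orientation: [0.696, 0.718, -0.0, -0.0]
force: [0.4, -0.5, -0.8]
width: 0.34
finger_force: 30.5
time_s: 30.42
tcp_pos: [0.4424, 0.2307, 0.0055]
orientation: [0.696, 0.718, -0.0, -0.0]
force: [0.8, -0.2, 0.1]
width: 0.341
finger_force: 30.5
```

```bash
python3 -m crank '[[[0,0,0,0,0,0,45],[0,0,0,0,0,0,52],[0,0,0,0,0,0,52],[0,0,0,0,0,0,52]]]'; python3 -m crank '[[[0,0,-2,0,0,0,52],[0,0,-5,0,0,0,52],[0,0,-10,0,0,0,52],[0,0,-15,0,0,0,52],[0,0,-20,0,0,0,52]]]';python3 -m crank '[[[5,5,0,0,0,0,52],[10,10,0,0,0,0,52],[15,15,0,0,0,0,52],[15,15,0,0,0,0,52]]]'
python3 - <<'E'
from h import *
P=get_image('top');cv2.imwrite('pics/top4.png',cv2.resize(P['frame'][165:300,140:420],None,fx=2.8,fy=2.8,interpolation=cv2.INTER_CUBIC))
P=get_image('side');cv2.imwrite('pics/side4.png',cv2.resize(P['frame'][150:390,150:400],None,fx=2.4,fy=2.4))
E
```

```text
time_s: 30.92
tcp_pos: [0.4425, 0.2307, 0.0056]
orientation: [0.696, 0.718, 0.0, 0.0]
force: [1.1, 0.6, 0.9]
width: 0.521
finger_force: 0.0
time_s: 31.55
tcp_pos: [0.4422, 0.2306, 0.2072]
orientation: [0.696, 0.718, 0.0, 0.0]
force: [1.2, 0.8, -0.4]
width: 0.522
finger_force: 0.0
time_s: 32.05
tcp_pos: [0.5892, 0.3874, 0.2042]
orientation: [0.696, 0.718, -0.0, -0.0]
force: [-0.3, 0.3, 0.0]
width: 0.521
finger_force: 0.0
```

View pics/side4.png

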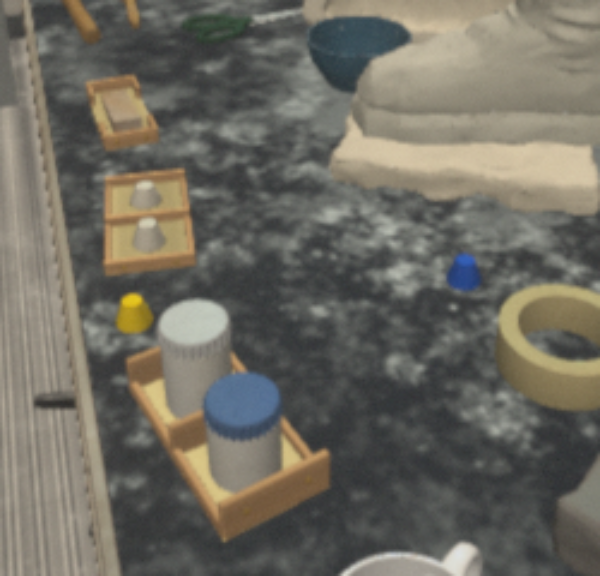

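View pics/top4.png

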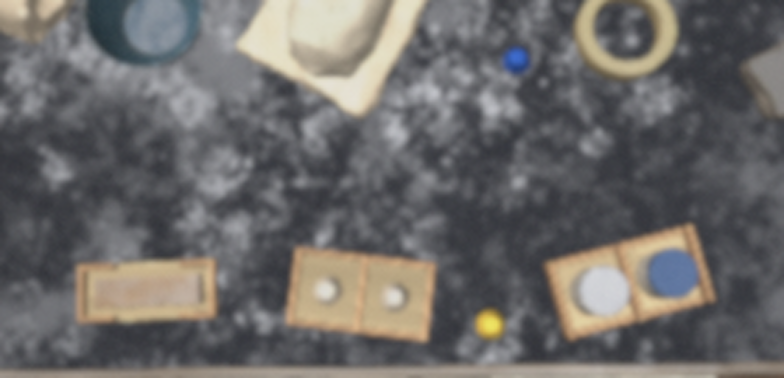

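Both views show the wedge in the trough (top crop (148,290)), keys at (325,289) and (394,296), jars at (602,290) and (672,272), and the bystanders unmoved. I check the wedge's heights before handing in.

Run:
```python
from h import *
w=np.nanmean([cloud(get_image('top')) for _ in range(3)],0)
for y in np.arange(.19,.30,.01):
    k=(abs(w[...,0]-.4425)<.008)&(abs(w[...,1]-y)<.005);print(round(y,2),np.median(w[k][:,2]).round(4),end=' | ')
for x,y in((.4372,-.2085),(.4548,-.2783),(.434,-.0085),(.441,.059)):
    k=(np.hypot(w[...,0]-x,w[...,1]-y)<.006);print(x,y,np.median(w[k][:,2]).round(4))
```

```text
0.19 0.0249 | 0.2 0.0234 | 0.21 0.0223 | 0.22 0.0203 | 0.23 0.0185 | 0.24 0.0168 | 0.25 0.5867 | 0.26 0.6054 | 0.27 0.6249 | 0.28 0.62 | 0.29 0.6235 | 0.4372 -0.2085 0.0764
0.4548 -0.2783 0.0664
0.434 -0.0085 0.0268
0.441 0.059 0.0227
```

```bash
python3 -c "
from station import *
print(job_done())"
```

```text
the job is handed in; nothing more can be done
None
```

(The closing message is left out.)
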